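# Unlatch the flask cage and draw out its tray

## Task

Work the thumb lever to lift the latch bar out of its catch and swing the cage's gate wide open, at least square to the front. Then pull the flask tray by its knob all the way out to its stop, with its three flasks still standing on it, and let go; leave the gate open and do not disturb the other glassware and things around the cage.

Things in the scene. Friction and masses are not known exactly. Their poses are not given: they have to be found in the camera images.
- cage: fixed open-topped flask cage of steel posts and clear panels, 235 mm deep, 220 mm wide, 100 mm high at the front posts; origin at bench level in the middle of its front opening, x into the cage, y to its left (hinge side), z up. All 'cage frame' offsets below are in this frame with everything shut
- gate (a joint): angle of the front gate in rad: 0 shut, grows as its free (right) edge swings outwards, away from the cage, to a stop at 1.9; pi/2 is square to the front. Light friction, stays where it is left. The gate is a white panel 165 mm wide, 10 mm thick, from 18 to 92 mm above the bench, hinged on its left edge (cage frame x 0, y +85 mm, vertical axis)
- gate_hinge (a point): point on the gate's hinge axis, 55 mm above the bench; its axes turn with the gate: x = normal of the panel, towards the cage when shut; y from the free edge to the hinge; z up
- gate_face (a point): middle of the panel's thickness, 125 mm from the hinge axis (40 mm in from the free edge), 55 mm above the bench; axes as gate_hinge
- latch (a joint): angle of the gravity latch bar in rad: 0 lying in its catch, stop at 0.45 with its tip lifted; the tip clears the catch above about 0.16. Drops back by its own weight when let go; less than 1 N at the tab holds it up
- latch_pivot (a point): pivot of the dark steel latch bar (155 x 12 x 8 mm) on the outer side of the gate: 110 mm from the hinge axis, 80 mm above the bench, 18 mm out from the panel's middle; it turns about the gate's normal. The bar's tip, 95 mm from here, reaches past the gate's free edge into a steel keeper on the right front post, whose lip in front of the bar holds the gate shut
- thumb_tab (a point): centre of the thumb lever's tab: upright dark steel plate 10 mm thick (along the gate's normal, point x), 24 wide, 46 tall, rigid with the bar, standing above the gate's top edge. At rest 137.5 mm above the bench, 55 mm from the pivot towards the hinge, 57.5 above it. Pressing it down and towards the hinge, about the pivot, lifts the bar's tip: at 0.3 rad it is 14 mm nearer the hinge, 19 mm lower
- tray (a joint): slide of the flask tray in m: 0 fully in, grows as it is drawn straight out of the cage front (cage -x), stop at 0.13; the shut gate blocks it. About 2 N of friction; it runs captive in guides and cannot be lifted
- tray_knob (a point): centre of the tray's pull knob, an upright black cylinder 24 mm across, 26 mm tall on a 12 mm post 92 mm high; 115 mm above the bench; with the tray fully in at cage frame x +50, y -35 mm
- tray_mid (a point): centre of the tray's floor, 16 mm above the bench; tray 200 mm deep, 140 mm wide, rim 20 mm high; with the tray in at cage frame x +120, y 0
- flask0_mid (a point): one of three like stoppered glass flasks standing loose on the tray behind the knob: 125 mm tall, base 50 mm across, neck 14 mm; point 60 mm above its foot, z along its axis
- flask1_mid (a point): one of three like stoppered glass flasks standing loose on the tray behind the knob: 125 mm tall, base 50 mm across, neck 14 mm; point 60 mm above its foot, z along its axis
- flask2_mid (a point): one of three like stoppered glass flasks standing loose on the tray behind the knob: 125 mm tall, base 50 mm across, neck 14 mm; point 60 mm above its foot, z along its axis
- bigflask_mid (a point): loose stoppered glass flask, 169 mm tall, base 66 mm across; bystander; point 80 mm above its foot
- midflask_mid (a point): loose stoppered amber flask, 138 mm tall, base 54 mm across; bystander; point 65 mm above its foot
- reagent_mid (a point): loose amber bottle with white cap, 150 mm tall, 60 mm across; bystander; point 70 mm above its foot
- beaker_mid (a point): loose glass beaker, 85 mm tall, 64 mm across; bystander; point 40 mm above its foot
- jar_mid (a point): loose white jar, 75 mm tall, 56 mm across; bystander; point 35 mm above its foot
- spatula_mid (a point): loose slim steel lab spatula lying flat, 165 mm long, 14 mm wide, 6 mm high; bystander; point at its middle
Things that resemble listed ones, but are neither listed nor needed, are in the scene too. Leave any green look-alike of the part that bears flask2_mid alone.

How it is judged:
By the outcome, as a careful person would: the job done as asked, in the order asked, and still so for the second after the job is handed in, with the robot touching nothing.
It also fails if it takes over 64 s, if anything falls off the work surface, if the arm or the gripper's body presses on something with over 40 N, if the wrist force passes 120 N, or if a joint passes its speed limit or range.

## Robot

A 7-joint arm with a two-finger parallel gripper is mounted at the origin on the work surface. World frame = base frame: x ahead of the robot, y to its left, z up, the work surface at z = 0. Lengths are in m, angles in rad, forces in N, time in s.
With the tool pointing down it reaches from about 0.35 to 0.9 m from the base axis. Payload 19.9 kg.
Tool frame: the origin (TCP) lies at the centre of the arm's flange, where the gripper is bolted on; the fingertips stand 173 mm ahead of it and the grasp point (between the pads) lies 155 mm ahead of it; z points along the fingers, x is the direction in which the jaws open and shut, and the axes are right-handed (so a half turn about z gives the same grasp; the last joint's range is limited). The gripper opens to 85 mm and grips with 20 to 120 N. Pads are 22 mm wide; open, the fingers measure 114 mm over their backs; the gripper's body (76 mm by 85 mm) begins 54 mm behind the grasp point. The pads swing forward as they close: fully open they stand 13 mm farther back than shut.
Start: joints at [1.127, 0.417, -0.01, 1.614, 0.005, 1.111, -0.053], TCP at [0.244, -0.575, 0.405] pointing down, gripper open.
Joint ranges: [-2.81, 2.81], [-0.39, 2.02], [-1.27, 1.25], [0.06, 2.57], [-1.19, 4.33], [0.19, 2], [-2.82, 2.82]. Speed limits (rad/s): [1.89, 1.89, 2.39, 2.39, 3.01, 3.01, 3.01].

## Interface

Orientations are given as a unit quaternion [w, x, y, z].
In Python, from plant import arm, viewer, spotter gives the robot as it stands. The module is installed in compiled form; this text tells all that it offers.
- The arm moves only by the tool jog_arm, never from a script. Its argument "deltas" is a list of rows, each a list of 5 numbers: the opening in per cent of the stroke, from 0 (shut) to 100 (fully open), then the shift along the tool's x, y, z in m, then the turn about the tool's z in degrees. A call has 1 to 8 rows; each row is the pose to reach, as a shift and turn from the pose commanded when the call began, along the tool's axes at that moment; what a row does not reach only later rows make up. A row lasts 1/10 s, in which the tool goes at most 50 mm and 8.59 degrees, less where a joint would pass 70% of its speed; a pose out of reach is approached as far as the arm can. A call with a gripper value outside its range is refused whole. The fingers move at their own pace and stop on an object; the grip force is fixed at half the most. Time passes only in rows, so rows that repeat a pose let the fingers close. It gives the time, the measured TCP pose, the force and the opening at its end, in the units of the state.
- arm.read_state(): the state, without advancing time (a new reading comes with each control period).
- viewer.snapshot(name): name is "scene" or "top"; returns a dict with "pixels" (384x512x3 uint8, red, green, blue), "intrinsics" (3x3 intrinsics, pixels), "world_from_camera" (4x4, takes a point from camera to world coordinates). Camera axes: x right, y up, looking along -z (the intrinsics and any distortion apply to the point x, -y, -z); pixel columns grow to the right and rows downward; lengths in m; the calibration is good to about 2 mm. A picture is of the moment at which its call begins. There is no depth.
- arm.sign_off(): hands the job in, once; it reports no verdict.
Trained networks look in a picture, given as the dict that the camera call returned (one of the last four; its "shot" number tells which), for a name from the list of things; names that differ only in an ending like _2 or _b are one class to them, and where a whole thing is asked for, a point or a joint stands for the part that bears it (a point fixed in the world has none). Each returns a list of dicts, best first, with "confidence" (0 to 1); they miss things now and then, are a little off and sometimes report something else, mostly with a low value. They report only what shows in the picture. A call takes as long as a camera call. They do not tell look-alikes from the thing itself.
- spotter.cut_out(picture, query): "pixels" (384x512 bool, what is visible of it) and "bbox" ([left, top, right, bottom] in pixels, round what is visible of it).
The state is a dict: "clock": time; "joint_pos": joint angles; "joint_velocities": joint speeds; "tau": joint torques, N m; "ee_pos": TCP position; "tool_rot": TCP orientation; "contact_force": force on the tool from outside, world axes, zero at the start; "ft_torque": the same for the moment, N m; "finger_gap": opening from 0.0 (shut) to 1.0 (fully open).
Only numpy, scipy, OpenCV 4.12 (cv2) and the standard library are available. Lean on these libraries where they do the work, as an engineer would, in place of code of your own. Each camera call takes 0.05 s, during which the arm holds its last target.

## Working session

There is one attempt and no reset: what is moved stays moved. The work goes in short steps, Python scripts to look and compute and a tool call to move; the robot and the scene stay as the last step left them, time stands still between calls to the robot, and variables do not carry over. Pictures are saved under pics/ and viewed, and the job is handed in when it is done.

Besides the shell and the picture viewer there is one more tool, called by a JSON object that holds its "method" and its "body". jog_arm: Moves the arm, as the interface text tells. Its arguments: {"type":"object","properties":{"deltas":{"type":"array","items":{"type":"array","items":{"type":"number"}}}},"required":["deltas"]}

```bash
mkdir -p pics
cat > h.py <<'E'
import numpy as np, cv2
from plant import arm, viewer, spotter
def save(p,name): cv2.imwrite('pics/'+name+'.png', cv2.cvtColor(p['pixels'],cv2.COLOR_RGB2BGR))
E
python3 - <<'E'
from h import *
import pickle
print(arm.read_state())
for n in ['scene','top']:
    p=viewer.snapshot(n); save(p,n+'0'); print(n,p['shot'],p['intrinsics'],p['world_from_camera'],[k for k in p])
    pickle.dump(p,open(n+'0.pkl','wb'))
    for q in ['cage','gate','latch','thumb_tab','tray_knob','tray','flask0_mid','bigflask_mid','midflask_mid','reagent_mid','beaker_mid','jar_mid','spatula_mid']:
        try: print(q,[(d['bbox'],round(d['confidence'],2)) for d in spotter.cut_out(p,q)][:5])
        except Exception as e: print(q,e)
E
```

```text
{'clock': 0.0, 'joint_pos': array([ 1.12750861,  0.41799675, -0.01031425,  1.614142  ,  0.00467089,
        1.11068269, -0.05298996]), 'joint_velocities': array([ 0.00222472, -0.00143586,  0.00021691, -0.00106931, -0.00127787,
       -0.00098877,  0.00051687]), 'tau': array([-3.69451686e-05, -8.64437270e+01,  6.78766575e-01, -4.34885788e+01,
        1.90395175e-02,  7.55215238e-03, -6.77389903e-05]), 'ee_pos': array([ 0.24438235, -0.57511062,  0.40405938]), 'tool_rot': array([-3.07092919e-04,  8.33989831e-01, -5.51779485e-01, -5.18190392e-04]), 'contact_force': array([ 0.18632418, -0.6767021 ,  0.54830276]), 'ft_torque': array([ 0.02579741,  0.00464599, -0.01638533]), 'finger_gap': 0.9968264890653086}
scene 1 [[389.71253326   0.         249.01555386]
 [  0.         389.71253326 195.80878172]
 [  0.           0.           1.        ]] [[ 0.23044358 -0.59244013  0.77195236  1.28080017]
 [ 0.97305981  0.13451127 -0.18724667 -0.09559629]
 [ 0.00709615  0.79430562  0.60747694  0.62218952]
 [ 0.          0.          0.          1.        ]] ['pixels', 'intrinsics', 'world_from_camera', 'sh
[... 1360 characters left out ...]
, 0.86), ([294.0, 221.3, 363.5, 234.2], 0.54)]
latch [([298.0, 225.7, 353.0, 233.9], 0.52)]
thumb_tab [([299.2, 227.8, 363.4, 235.8], 0.82)]
tray_knob [([275.6, 134.4, 339.4, 220.1], 0.56)]
tray [([270.8, 136.9, 338.6, 221.9], 0.65)]
flask0_mid [([281.5, 162.9, 301.9, 184.0], 0.65), ([272.1, 137.2, 336.0, 217.9], 0.27)]
bigflask_mid [([359.6, 156.6, 394.5, 182.4], 0.56)]
midflask_mid [([368.7, 195.8, 405.8, 217.8], 0.79), ([278.7, 216.9, 361.2, 235.7], 0.33)]
reagent_mid [([372.2, 225.0, 418.5, 251.5], 0.84)]
beaker_mid [([206.8, 202.6, 239.8, 236.4], 0.72), ([271.1, 137.0, 336.6, 218.8], 0.41)]
jar_mid [([217.6, 167.0, 240.4, 190.7], 0.67)]
spatula_mid [([188.4, 251.3, 214.3, 311.1], 0.52)]
```

Run:
```python
import cv2
a=cv2.imread('pics/scene0.png'); cv2.imwrite('pics/scene0c.png',cv2.resize(a[140:330,50:310],None,fx=3,fy=3,interpolation=cv2.INTER_CUBIC))
a=cv2.imread('pics/top0.png'); cv2.imwrite('pics/top0c.png',cv2.resize(a[110:310,170:430],None,fx=3,fy=3,interpolation=cv2.INTER_CUBIC))
```

```text
(no output)
```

View pics/scene0.png

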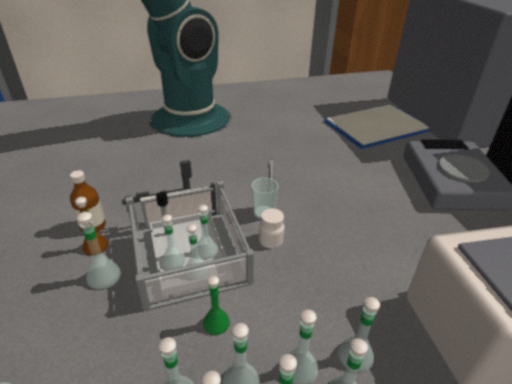

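View pics/scene0c.png

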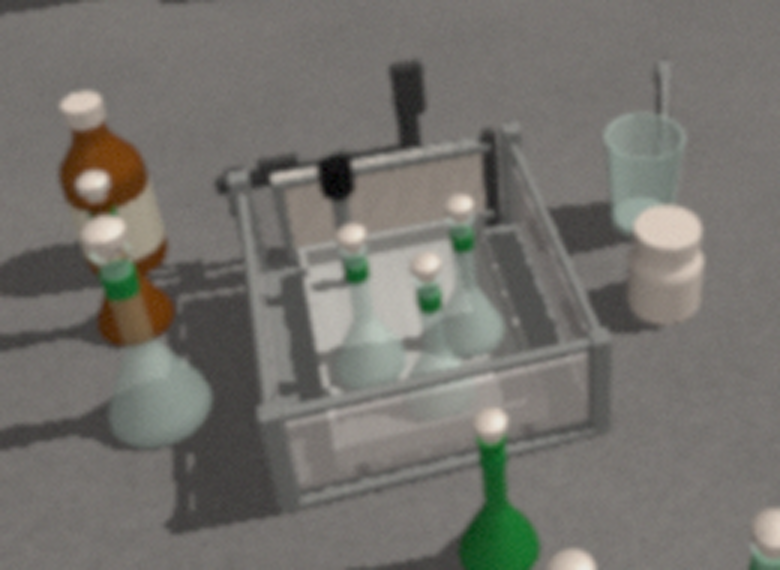

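View pics/top0.png

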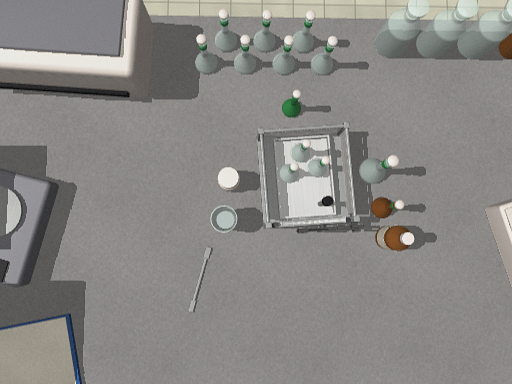

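View pics/top0c.png

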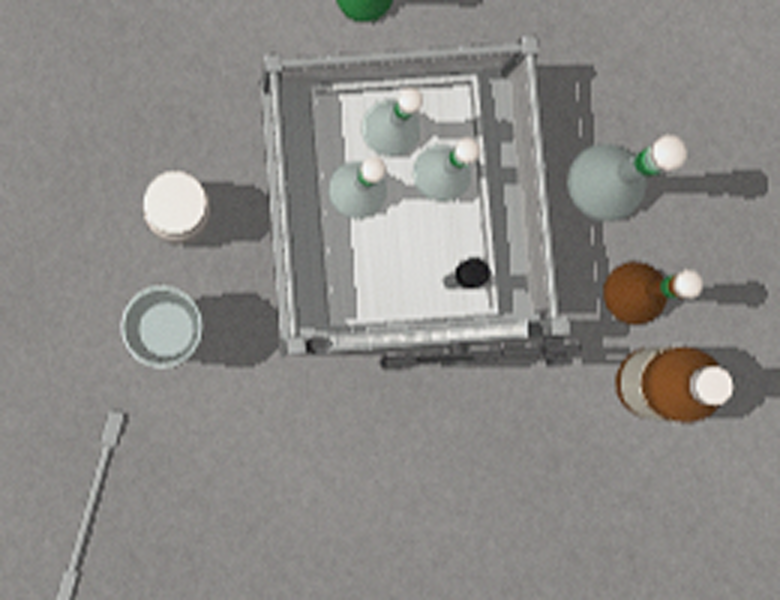

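The scene view shows the cage at px (123–257, 159–313), with the dark tab standing at about (186,168), the black knob at (162,198), three clear flasks inside, and a green look-alike flask outside behind the cage at (215,310). In the top view the gate faces the robot (row ~225), with the knob at (327,200). Beaker (224,219) and spatula are on the hinge side.

Next I fit the cage pose.

```bash
cat >> h.py <<'E'
import pickle
def proj(p,X):
    X=np.atleast_2d(X); T=np.linalg.inv(p['world_from_camera']); c=X@T[:3,:3].T+T[:3,3]
    q=np.c_[c[:,0],-c[:,1],-c[:,2]]@p['intrinsics'].T
    return q[:,:2]/q[:,2:]
def ray(p,uv,z):
    T=p['world_from_camera']; d=np.linalg.inv(p['intrinsics'])@[uv[0],uv[1],1]; d=T[:3,:3]@(d*[1,-1,-1]); o=T[:3,3]
    return o+d*(z-o[2])/d[2]
def cw(pose,P):
    P=np.atleast_2d(P).astype(float); x,y,a=pose; c,s=np.cos(a),np.sin(a)
    return np.c_[x+c*P[:,0]-s*P[:,1], y+s*P[:,0]+c*P[:,1], P[:,2]]
E
cat > fit.py <<'E'
from h import *
from scipy.optimize import least_squares
S=pickle.load(open('scene0.pkl','rb'));T=pickle.load(open('top0.pkl','rb'))
obs=[(T,(50,-35,128),(327.7,200.7)),(T,(0,105,100),(268.3,224.3)),(T,(0,-105,100),(356,218.7)),
(S,(50,-35,115),(162,199)),(S,(-18,30,160.5),(185.3,161.7)),(S,(0,-105,100),(129,200)),(S,(0,105,100),(220,184))]
def r(q): return np.concatenate([proj(p,cw(q,np.array(P)/1000))[0]-u for p,P,u in obs])
s=least_squares(r,[.55,-.08,0],loss='soft_l1'); print(s.x, r(s.x).reshape(-1,2).round(1).tolist())
np.save('pose.npy',s.x)
def draw(p,name,crop,pose,k=3):
    im=cv2.cvtColor(p['pixels'],cv2.COLOR_RGB2BGR); y0,y1,x0,x1=crop; im=cv2.resize(im[y0:y1,x0:x1],None,fx=k,fy=k,interpolation=cv2.INTER_CUBIC)
    def L(pts,col):
        q=((proj(p,cw(pose,np.array(pts)/1000))-[x0,y0]+.5)*k).astype(int); cv2.polylines(im,[q.reshape(-1,1,2)],False,col,1)
    L([(0,110,100),(0,-110,100),(235,-110,100),(235,110,100),(0,110,100)],(0,0,255))
    L([(-5,85,92),(-5,-80,92),(-5,-80,18),(-5,85,18),(-5,85,92)],(255,0,0))
    L([(-18,18,114.5),(-18,42,114.5),(-18,42,160.5),(-18,18,160.5),(-18,18,114.5)],(0,255,0))
    L([(-18,35,80),(-18,-120,80)],(0,255,255))
    t=np.linspace(0,6.3,30); 
    for z in(102,128): L(np.c_[50+12*np.cos(t),-35+12*np.sin(t),0*t+z],(255,0,255))
    L([(20,70,16),(20,-70,16),(220,-70,16),(220,70,16),(20,70,16)],(255,255,0))
    cv2.imwrite('pics/'+name+'.png',im)
if __name__=='__main__':
    draw(S,'fs',(140,330,100,300),s.x,4 if 0 else 3); draw(T,'ft',(110,260,230,400),s.x,4)
    st=arm.read_state(); from scipy.spatial.transform import Rotation as R
    q=st['tool_rot']; print(R.from_quat(q[[1,2,3,0]]).as_matrix().round(3))
    for n,uv,z in [('beaker',(224,219),.0),('jar',(229,179),.075),('spatE',(208,248),0),('spatE2',(192,310),0),('reag',(395,238),.05)]: 
        w=ray(T,uv,z); c,sn=np.cos(s.x[2]),np.sin(s.x[2]); d=w[:2]-s.x[:2]; print(n,w.round(3),(np.array([[c,sn],[-sn,c]])@d).round(3))
E
python3 fit.py
```

```text
[ 0.55719643 -0.08933304  0.06785658] [[0.6, -2.6], [-1.2, 0.0], [1.7, -0.1], [0.3, 0.9], [0.1, -1.4], [-1.1, -2.6], [1.3, -2.5]]
[[ 0.391 -0.92  -0.   ]
 [-0.92  -0.391  0.   ]
 [-0.     0.    -1.   ]]
beaker [0.564 0.119 0.   ] [0.021 0.207]
jar [0.657 0.105 0.075] [0.113 0.187]
spatE [0.492 0.158 0.   ] [-0.049  0.252]
spatE2 [0.339 0.196 0.   ] [-0.198  0.299]
reag [ 0.519 -0.297  0.05 ] [-0.052 -0.205]
```

View pics/fs.png

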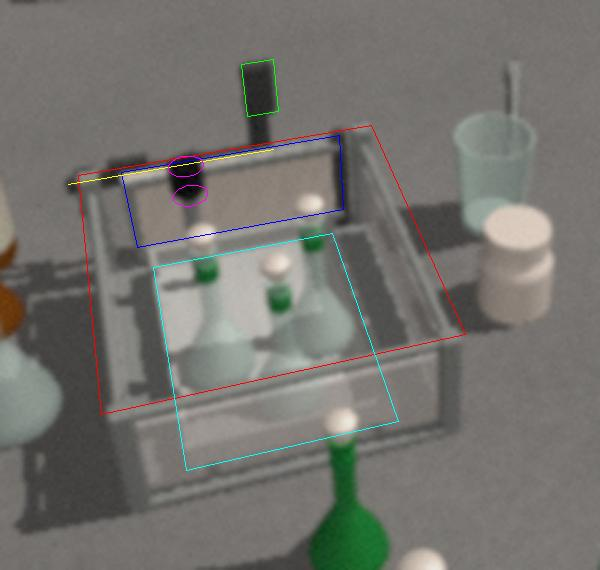

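View pics/ft.png

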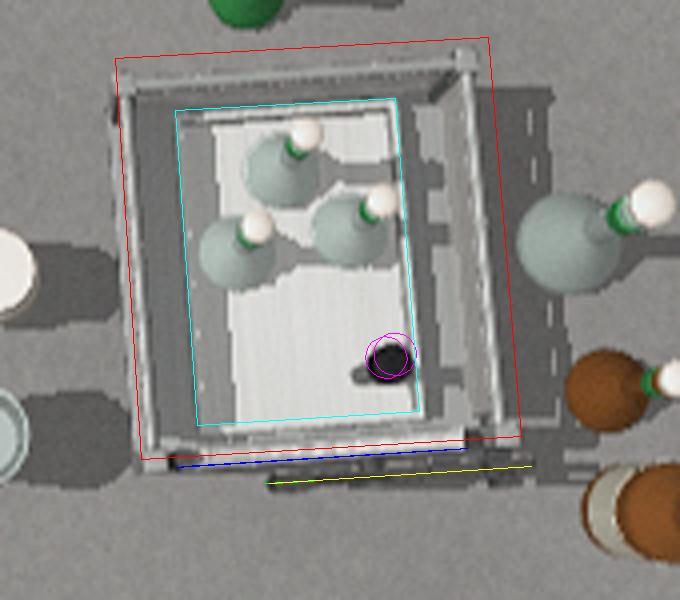

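Run:
```python
import cv2
a=cv2.imread('pics/scene0.png'); cv2.imwrite('pics/z1.png',cv2.resize(a[152:232,118:228],None,fx=7,fy=7,interpolation=cv2.INTER_NEAREST))
a=cv2.imread('pics/top0.png'); cv2.imwrite('pics/z2.png',cv2.resize(a[190:240,258:368],None,fx=7,fy=7,interpolation=cv2.INTER_NEAREST))
```

```text
(no output)
```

View pics/z1.png

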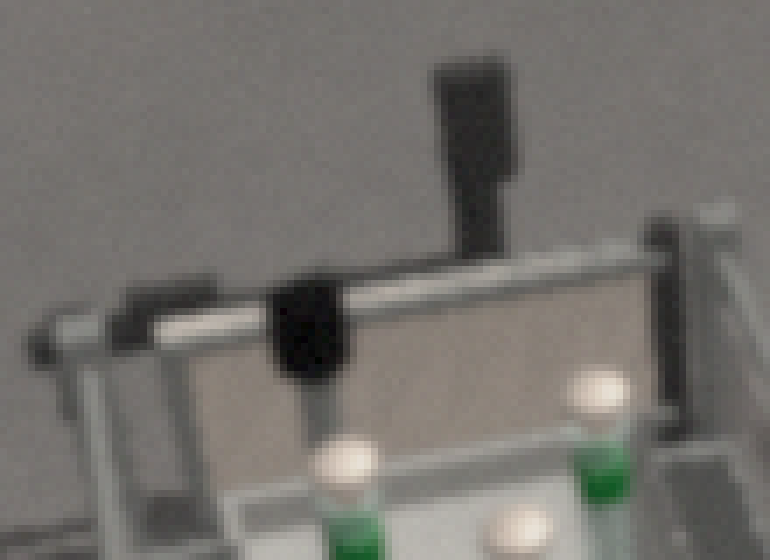

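View pics/z2.png

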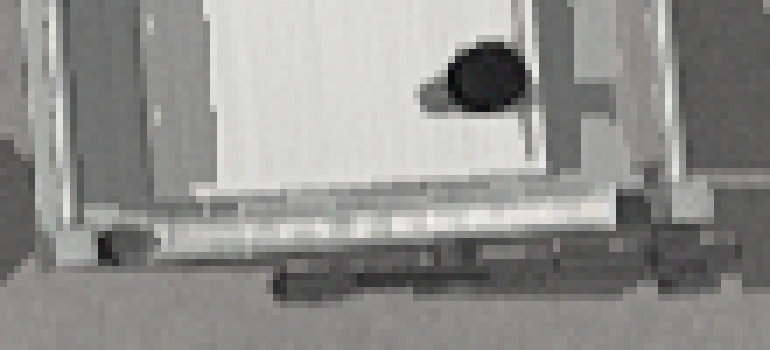

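```bash
cat > fit2.py <<'E'
from fit import *
o=np.array([.5,.5])
obs=[(T,(50,-35,128),(327.7,201.1)),(T,(0,-80,92),(345.4,219.7)),(T,(0,85,92),(280.9,224)),(T,(-18,30,160.5),(302.6,230.4)),
(S,(50,-35,115),(162.3,198.9)),(S,(-18,30,160.5),(185.4,161.0)),(S,(-18,30,137.5),(186.3,169.6)),(S,(0,-80,92),(140.9,199.9)),(S,(0,85,92),(210.6,188.9)),
(T,(0,105,100),(268.7,225)),(T,(0,-105,100),(356.9,218.6)),(S,(0,-105,100),(129.1,199.1)),(S,(0,105,100),(220.1,183.4))]
N=9
def r(q): return np.concatenate([proj(p,cw(q[:3],np.array(P)/1000))[0]-(u-o)-(q[3:5] if p is S else q[5:7]) for p,P,u in obs])
def f(q): return np.r_[r(q)[:2*N],q[3:]/1.0]
s=least_squares(f,[.55,-.08,0,0,0,0,0],loss='soft_l1'); print(s.x.round(4)); print( r(s.x).reshape(-1,2).round(1).tolist())
np.save('pose.npy',s.x[:3])
draw(S,'fs',(140,330,100,300),s.x[:3],3); draw(T,'ft',(110,260,230,400),s.x[:3],4)
E
python3 fit2.py
```

```text
[ 0.55719643 -0.08933304  0.06785658] [[0.6, -2.6], [-1.2, 0.0], [1.7, -0.1], [0.3, 0.9], [0.1, -1.4], [-1.1, -2.6], [1.3, -2.5]]
[ 0.557  -0.0888  0.0635  0.6541 -0.3935  0.565  -0.0207]
[[0.4, -2.4], [0.5, 0.5], [-5.6, 0.3], [0.9, 0.2], [-0.1, 1.7], [0.1, 0.1], [0.1, 0.2], [-0.6, -0.9], [2.5, -2.2], [-1.8, -0.3], [0.5, 0.8], [-1.1, -1.0], [1.3, -0.9]]
```

View pics/fs.png

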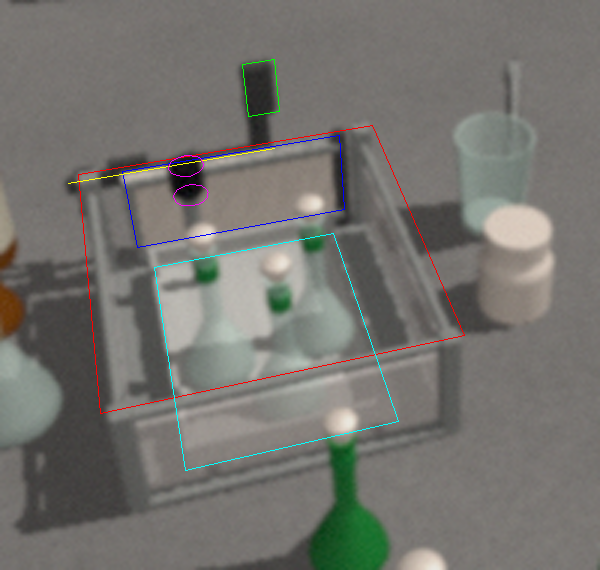

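View pics/ft.png

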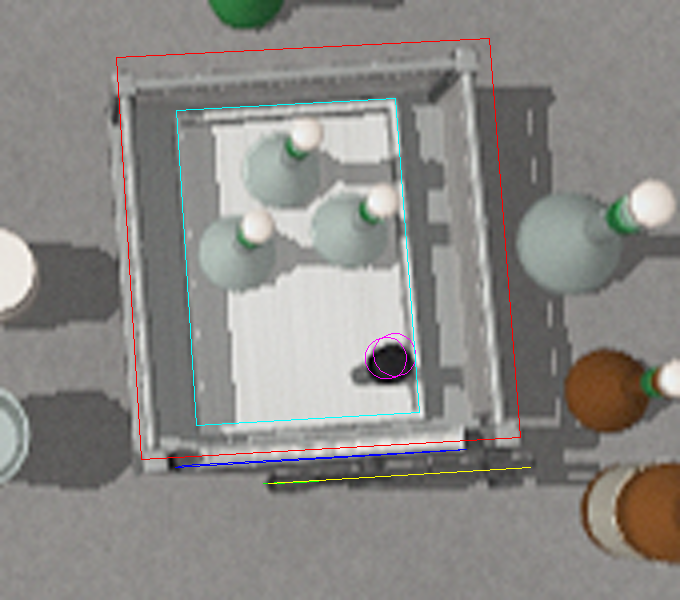

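```bash
cat >> h.py <<'E'
from scipy.spatial.transform import Rotation as R
def cur():
    st=arm.read_state(); q=st['tool_rot']; M=R.from_quat(q[[1,2,3,0]]).as_matrix()
    return st,M,np.array(st['ee_pos'])
def go(P,yawdeg):
    "tool-frame shift and turn to reach TCP P with tool-x at world yaw"
    st,M,p=cur(); d=M.T@(np.array(P)-p); y0=np.degrees(np.arctan2(M[1,0],M[0,0])); t=-((yawdeg-y0+180)%360-180)
    return d.round(4),round(t,2)
def brief():
    st,M,p=cur(); print('t',round(st['clock'],2),'p',p.round(4),'yaw',round(np.degrees(np.arctan2(M[1,0],M[0,0])),2),'tilt',M[:,2].round(3),'F',st['contact_force'].round(1),'gap',round(st['finger_gap'],3),'j',st['joint_pos'].round(2))
E
python3 - <<'E'
from h import *
brief()
pose=np.load('pose.npy'); yaw=np.degrees(pose[2]); t=cw(pose,(-.018,.030,.1375))[0]; print(pose,yaw,t, 'hinge',cw(pose,(0,.085,0)))
print(go([t[0],t[1],.40],yaw))
E
```

```text
t 1.4 p [ 0.2444 -0.5752  0.4047] yaw -66.98 tilt [-0.  0. -1.] F [ 0.2  0.4 -0.6] gap 1.003 j [ 1.13  0.42 -0.01  1.61  0.    1.11 -0.05]
[ 0.55700611 -0.08883708  0.0634896 ] 3.637686115218049 [ 0.53713897 -0.06003957  0.1375    ] hinge [[ 0.55161312 -0.00400834  0.        ]]
(array([-0.3597, -0.4709,  0.0047]), np.float64(-70.62))
```

Candidates for the tab: the dark plate on a stem at scene px (186,169), the keeper and bar end at (140,194), and the black knob at (162,199). By the description (upright plate above the gate's top edge, 55 mm from the hinge) it is (186,169); the z1 crop above confirms that. For the flasks, the green one at (215,310) stays alone.

{"method": "jog_arm", "body": {"deltas": [[60, -0.03, -0.039, 0, -8], [60, -0.06, -0.078, 0, -16], [60, -0.09, -0.118, 0, -24], [60, -0.12, -0.157, 0, -32], [60, -0.15, -0.196, 0, -40], [60, -0.18, -0.235, 0, -48], [60, -0.21, -0.274, 0, -56], [60, -0.24, -0.314, 0, -64]]}}

```text
clock: 2.2
ee_pos: [0.4401, -0.2297, 0.405]
tool_rot: [0.0, 1.0, -0.023, 0.0]
contact_force: [1.0, -1.6, -0.1]
finger_gap: 0.601
```

Run:
```python
from h import *
brief(); print(go([.5371,-.060,.40],3.64))
```

```text
t 2.2 p [ 0.4401 -0.2297  0.405 ] yaw -2.67 tilt [ 0.    -0.001 -1.   ] F [ 1.  -1.6 -0.1] gap 0.601 j [ 0.77  0.21 -0.4   1.92  0.09  1.04  0.29]
(array([ 0.089 , -0.1741,  0.005 ]), np.float64(-6.31))
```

{"method": "jog_arm", "body": {"deltas": [[60, 0.022, -0.0435, 0.005, -3], [60, 0.044, -0.087, 0.005, -6.3], [60, 0.067, -0.13, 0.005, -6.3], [60, 0.089, -0.174, 0.005, -6.3], [60, 0.089, -0.174, 0.005, -6.3], [60, 0.089, -0.174, 0.005, -6.3]]}}

```text
clock: 2.8
ee_pos: [0.5378, -0.0614, 0.3995]
tool_rot: [-0.0, 1.0, 0.03, -0.0]
contact_force: [-0.3, -1.4, -0.1]
finger_gap: 0.599
```

Run:
```python
from h import *
brief(); print(go([.5371,-.060,.298],3.64))
for n in ['scene','top']:
    p=viewer.snapshot(n); save(p,n+'1')
    im=cv2.imread('pics/%s1.png'%n); c=(130,240,100,290) if n=='scene' else (150,260,230,400)
    cv2.imwrite('pics/%s1c.png'%n,cv2.resize(im[c[0]:c[1],c[2]:c[3]],None,fx=4,fy=4,interpolation=cv2.INTER_CUBIC))
```

```text
t 2.8 p [ 0.5378 -0.0614  0.3995] yaw 3.45 tilt [-0.  0. -1.] F [-0.3 -1.4 -0.1] gap 0.599 j [ 0.48  0.31 -0.51  1.82  0.17  1.06 -0.03]
(array([-0.0006, -0.0014,  0.1015]), np.float64(-0.19))
```

View pics/scene1c.png

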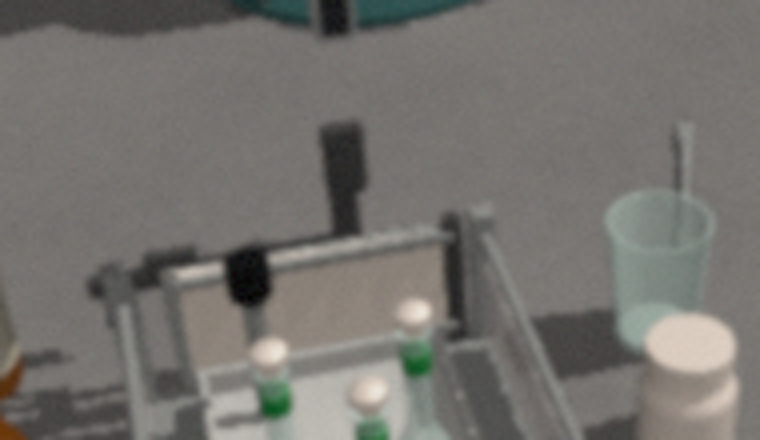

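View pics/top1c.png

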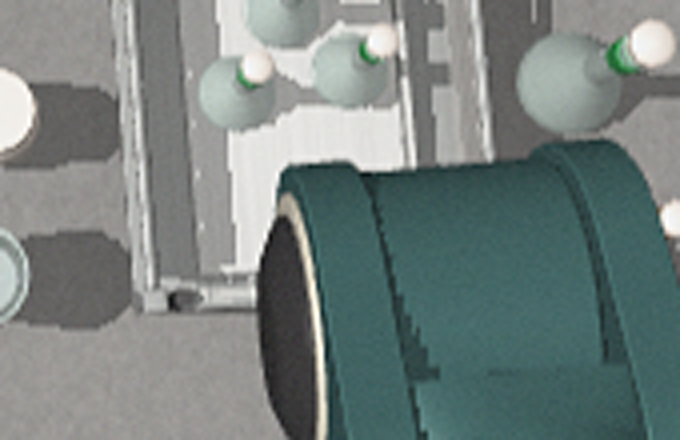

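Scene crop: the fingertips sit above the tab (column ~335 against the tab's ~343), and the elbow hides the top view. Descending onto the tab.

{"method": "jog_arm", "body": {"deltas": [[60, 0, -0.001, 0.03, 0], [60, 0, -0.001, 0.06, 0], [60, 0, -0.001, 0.08, 0], [60, 0, -0.001, 0.1, 0], [60, 0, -0.001, 0.1, 0]]}}

```text
clock: 3.4
ee_pos: [0.5364, -0.0627, 0.2977]
tool_rot: [-0.0, 1.0, 0.028, -0.002]
contact_force: [0.1, 0.5, 0.1]
finger_gap: 0.595
```

Run:
```python
from h import *
brief()
p=viewer.snapshot('scene'); save(p,'scene2')
im=cv2.imread('pics/scene2.png'); c=(100,230,100,270)
cv2.imwrite('pics/scene2c.png',cv2.resize(im[c[0]:c[1],c[2]:c[3]],None,fx=4.5,fy=4.5,interpolation=cv2.INTER_CUBIC))
```

```text
t 3.4 p [ 0.5364 -0.0627  0.2977] yaw 3.21 tilt [-0.004  0.    -1.   ] F [0.1 0.5 0.1] gap 0.595 j [ 0.44  0.44 -0.47  1.91  0.26  0.86 -0.11]
```

View pics/scene2c.png

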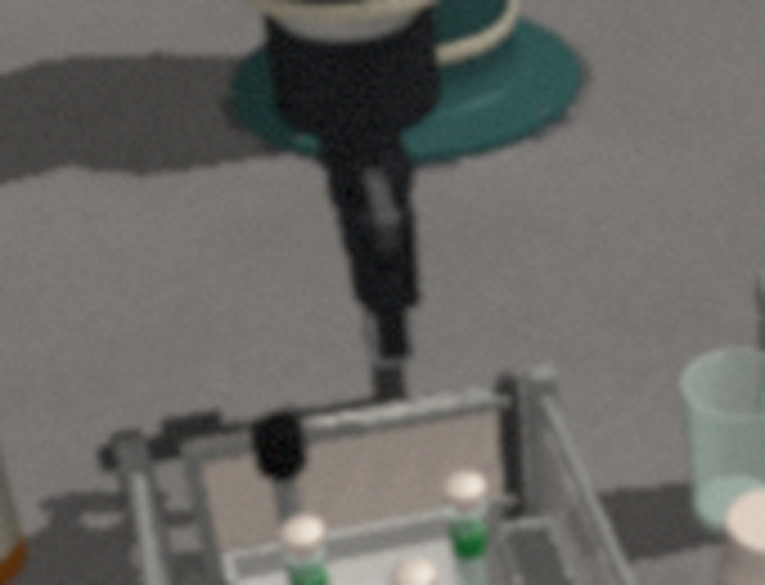

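The inner finger hides the tab, lined up with its stem at (388,380). Closing now.

{"method": "jog_arm", "body": {"deltas": [[40, 0, 0, 0, 0], [20, 0, 0, 0, 0], [0, 0, 0, 0, 0], [0, 0, 0, 0, 0], [0, 0, 0, 0, 0], [0, 0, 0, 0, 0]]}}

```text
clock: 4.05
ee_pos: [0.5374, -0.0612, 0.3004]
tool_rot: [0.0, 1.0, 0.029, 0.0]
contact_force: [-4.3, 1.3, 8.7]
finger_gap: 0.105
```

Run:
```python
from h import *
brief()
p=viewer.snapshot('scene'); save(p,'scene3')
im=cv2.imread('pics/scene3.png'); c=(100,230,100,270)
cv2.imwrite('pics/scene3c.png',cv2.resize(im[c[0]:c[1],c[2]:c[3]],None,fx=4.5,fy=4.5,interpolation=cv2.INTER_CUBIC))
```

```text
t 4.05 p [ 0.5374 -0.0612  0.3004] yaw 3.35 tilt [ 0. -0. -1.] F [-4.3  1.3  8.7] gap 0.105 j [ 0.44  0.44 -0.48  1.9   0.26  0.86 -0.11]
```

View pics/scene3c.png

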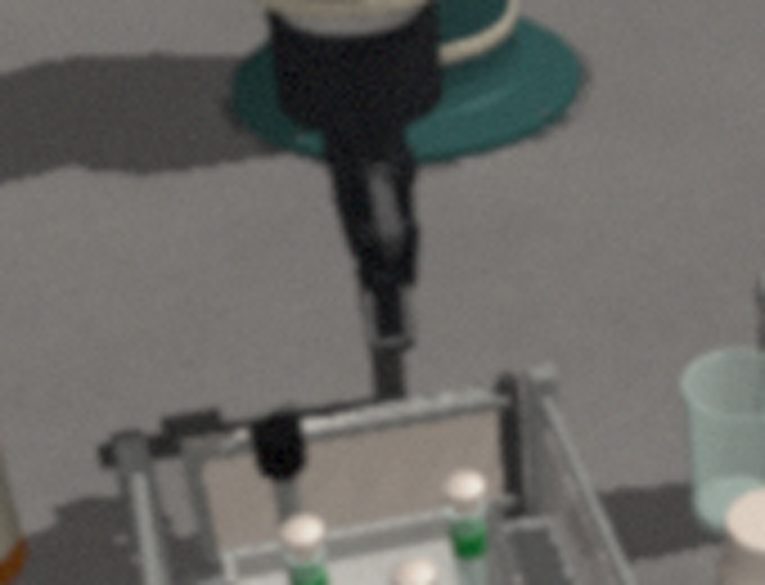

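Gap 0.105 (about 9 mm) means the tab is held. Now I turn it about the pivot.

{"method": "jog_arm", "body": {"deltas": [[0, 0, -0.005, 0.0045, 0], [0, 0, -0.009, 0.009, 0], [0, 0, -0.0125, 0.0135, 0], [0, 0, -0.016, 0.019, 0], [0, 0, -0.016, 0.019, 0], [0, 0, -0.016, 0.019, 0]]}}

```text
clock: 4.7
ee_pos: [0.5362, -0.0447, 0.2811]
tool_rot: [-0.0, 1.0, 0.03, -0.0]
contact_force: [-5.4, 5.1, 6.0]
finger_gap: 0.109
```

Run:
```python
from h import *
brief()
p=viewer.snapshot('scene'); save(p,'scene4')
im=cv2.imread('pics/scene4.png'); c=(100,230,100,270)
cv2.imwrite('pics/scene4c.png',cv2.resize(im[c[0]:c[1],c[2]:c[3]],None,fx=4.5,fy=4.5,interpolation=cv2.INTER_CUBIC))
```

```text
t 4.7 p [ 0.5362 -0.0447  0.2811] yaw 3.39 tilt [-0.001  0.    -1.   ] F [-5.4  5.1  6. ] gap 0.109 j [ 0.41  0.46 -0.47  1.92  0.28  0.82 -0.15]
```

View pics/scene4c.png

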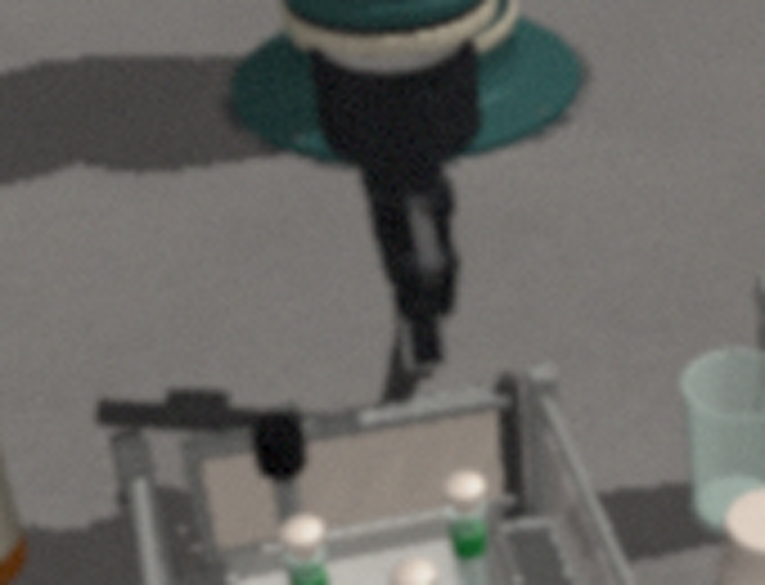

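The bar's tip now stands clear above the keeper (crop px (110,412), was (120,455)). Next I work out the swing arc in tool axes.

```bash
cat > arc.py <<'E'
from h import *
import sys
pose=np.load('pose.npy'); H=cw(pose,(0,.085,0))[0,:2]
def arc(degs):
    st,M,p=cur(); rel=M.T@np.r_[p[:2]-H,0]; print('rel',rel.round(4),np.hypot(*rel[:2]).round(4))
    for a in degs:
        t=np.radians(a); c,s=np.cos(t),np.sin(t); d=np.array([[c,-s],[s,c]])@rel[:2]-rel[:2]; print(a,d.round(4))
brief(); arc([float(x) for x in sys.argv[1:]])
E
python3 arc.py 5 10 15 20 25 30 35 40
```

```text
t 4.75 p [ 0.5362 -0.0447  0.2812] yaw 3.39 tilt [-0.  0. -1.] F [-6.5  3.7  5.9] gap 0.107 j [ 0.41  0.46 -0.47  1.92  0.28  0.82 -0.15]
rel [-0.0178  0.0397 -0.    ] 0.0435
5.0 [-0.0034 -0.0017]
10.0 [-0.0066 -0.0037]
15.0 [-0.0097 -0.0059]
20.0 [-0.0125 -0.0085]
25.0 [-0.0151 -0.0112]
30.0 [-0.0175 -0.0142]
35.0 [-0.0196 -0.0174]
40.0 [-0.0214 -0.0207]
```

{"method": "jog_arm", "body": {"deltas": [[0, -0.0034, -0.0017, 0, 5], [0, -0.0066, -0.0037, 0, 10], [0, -0.0097, -0.006, 0, 15], [0, -0.0125, -0.0085, 0, 20], [0, -0.0151, -0.0112, 0, 25], [0, -0.0175, -0.0142, 0, 30], [0, -0.0196, -0.0174, 0, 35], [0, -0.0214, -0.0207, 0, 40]]}}

```text
clock: 5.55
ee_pos: [0.5136, -0.0253, 0.2811]
tool_rot: [-0.0, 0.949, -0.316, -0.0]
contact_force: [-4.8, 3.4, 3.3]
finger_gap: 0.104
```

```bash
python3 arc.py 0 5 10 15 20 25 30 35 40;  python3 - <<'E'
from h import *
p=viewer.snapshot('scene'); save(p,'scene5')
im=cv2.imread('pics/scene5.png'); c=(100,230,100,270)
cv2.imwrite('pics/scene5c.png',cv2.resize(im[c[0]:c[1],c[2]:c[3]],None,fx=4.5,fy=4.5,interpolation=cv2.INTER_CUBIC))
E
```

```text
t 5.55 p [ 0.5136 -0.0253  0.2811] yaw -36.83 tilt [-0.  0. -1.] F [-4.8  3.4  3.3] gap 0.104 j [ 0.26  0.4  -0.33  1.98  0.18  0.78 -0.81]
rel [-0.0176  0.0398  0.    ] 0.0436
0.0 [0. 0.]
5.0 [-0.0034 -0.0017]
10.0 [-0.0067 -0.0037]
15.0 [-0.0097 -0.0059]
20.0 [-0.0126 -0.0084]
25.0 [-0.0152 -0.0112]
30.0 [-0.0176 -0.0142]
35.0 [-0.0197 -0.0173]
40.0 [-0.0215 -0.0207]
```

View pics/scene5c.png

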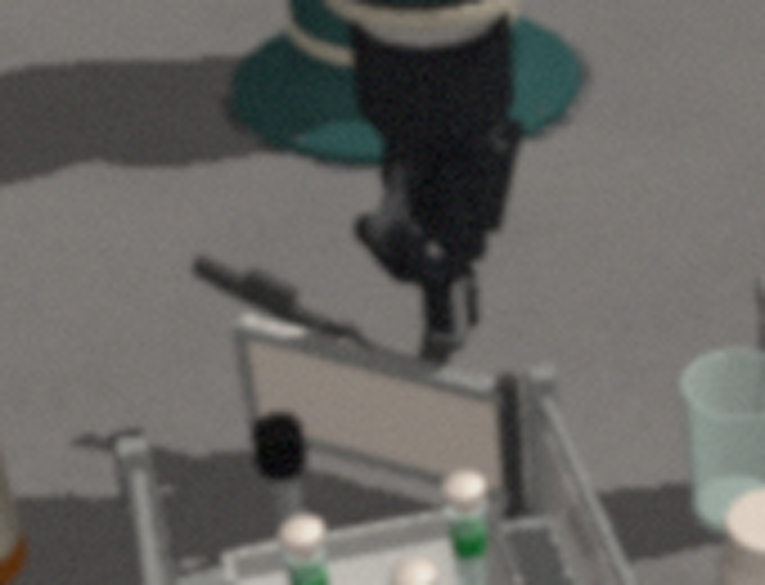

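The gate has swung to about 40° with the bar clear, and forces are low. I keep going along the arc.

{"method": "jog_arm", "body": {"deltas": [[0, -0.0034, -0.0017, 0, 5], [0, -0.0067, -0.0037, 0, 10], [0, -0.0097, -0.006, 0, 15], [0, -0.0126, -0.0084, 0, 20], [0, -0.0152, -0.0112, 0, 25], [0, -0.0176, -0.0142, 0, 30], [0, -0.0197, -0.0173, 0, 35], [0, -0.0215, -0.0207, 0, 40]]}}

```text
clock: 6.4
ee_pos: [0.5088, 0.0041, 0.2811]
tool_rot: [-0.0, 0.783, -0.621, -0.0]
contact_force: [-1.7, 3.7, 1.9]
finger_gap: 0.108
```

```bash
python3 arc.py 0 5 10 15 20 22
```

```text
t 6.4 p [0.5088 0.0041 0.2811] yaw -76.84 tilt [-0.  0. -1.] F [-1.7  3.7  1.9] gap 0.108 j [ 0.09  0.38 -0.19  2.    0.1   0.77 -1.5 ]
rel [-0.0176  0.0398  0.    ] 0.0435
0.0 [0. 0.]
5.0 [-0.0034 -0.0017]
10.0 [-0.0066 -0.0037]
15.0 [-0.0097 -0.0059]
20.0 [-0.0126 -0.0084]
22.0 [-0.0136 -0.0095]
```

{"method": "jog_arm", "body": {"deltas": [[0, -0.0034, -0.0017, 0, 5], [0, -0.0067, -0.0037, 0, 10], [0, -0.0097, -0.006, 0, 15], [0, -0.0126, -0.0084, 0, 20], [0, -0.0136, -0.0095, 0, 22], [0, -0.0136, -0.0095, 0, 22]]}}

```text
clock: 7.0
ee_pos: [0.5151, 0.0195, 0.281]
tool_rot: [0.0, -0.652, 0.759, 0.0]
contact_force: [-2.7, 3.7, 2.7]
finger_gap: 0.111
```

Run:
```python
from h import *
brief()
for n in ['scene','top']:
    p=viewer.snapshot(n); save(p,n+'6')
im=cv2.imread('pics/scene6.png'); c=(100,230,100,270)
cv2.imwrite('pics/scene6c.png',cv2.resize(im[c[0]:c[1],c[2]:c[3]],None,fx=4.5,fy=4.5,interpolation=cv2.INTER_CUBIC))
```

```text
t 7.0 p [0.5151 0.0195 0.281 ] yaw -98.67 tilt [-0.  0. -1.] F [-2.7  3.7  2.7] gap 0.111 j [-0.01  0.39 -0.11  1.99  0.06  0.77 -1.87]
```

View pics/scene6c.png

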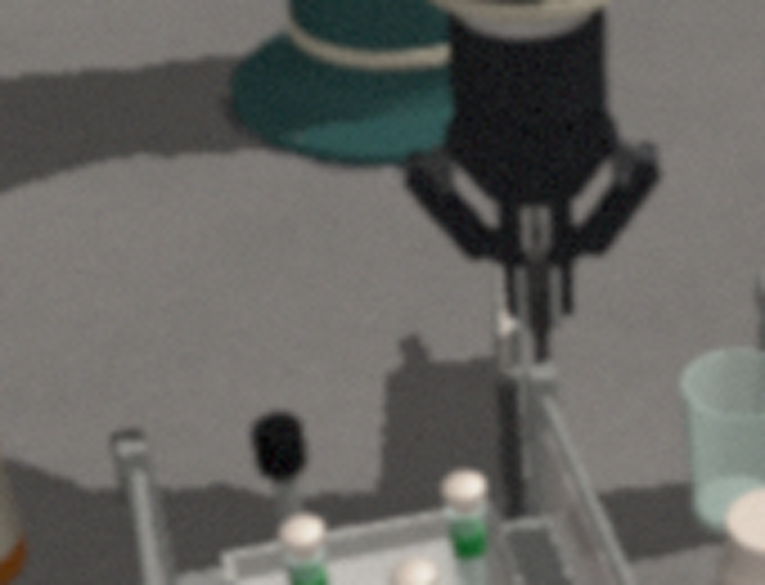

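View pics/top6.png

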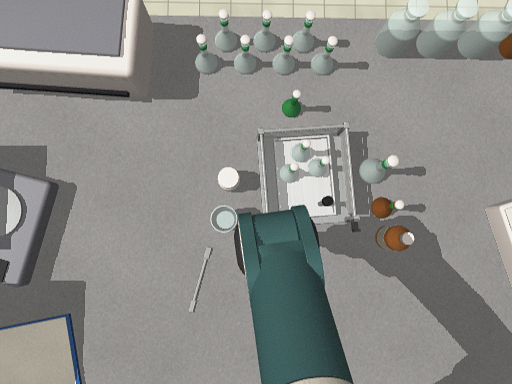

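The gate stands a little past square (scene crop: panel edge-on at (510,360); in the top view it is hidden under the arm). I lower the tab back, let go and lift off.

{"method": "jog_arm", "body": {"deltas": [[0, 0, 0.0035, -0.005, 0], [0, 0, 0.007, -0.01, 0], [0, 0, 0.0115, -0.0145, 0], [0, 0, 0.016, -0.019, 0], [40, 0, 0.016, -0.019, 0], [40, 0, 0.016, -0.019, 0], [40, 0, 0.016, -0.019, 0], [40, 0, 0.016, -0.019, 0]]}}

```text
clock: 7.9
ee_pos: [0.4995, 0.0211, 0.2997]
tool_rot: [0.0, -0.651, 0.759, -0.0]
contact_force: [0.3, -0.1, -0.1]
finger_gap: 0.403
```

{"method": "jog_arm", "body": {"deltas": [[40, 0, 0, -0.02, 0], [40, 0, 0, -0.05, 0], [40, 0, 0, -0.08, 0], [40, 0, 0, -0.1, 0], [40, 0, 0, -0.1, 0]]}}

```text
clock: 8.4
ee_pos: [0.4999, 0.0212, 0.4022]
tool_rot: [0.002, -0.651, 0.759, -0.001]
contact_force: [-0.3, -0.3, 0.2]
finger_gap: 0.399
```

Run:
```python
from h import *
brief()
for n in ['scene','top']:
    p=viewer.snapshot(n); save(p,n+'7'); pickle.dump(p,open(n+'7.pkl','wb'))
im=cv2.imread('pics/scene7.png'); c=(120,250,100,270)
cv2.imwrite('pics/scene7c.png',cv2.resize(im[c[0]:c[1],c[2]:c[3]],None,fx=4.5,fy=4.5,interpolation=cv2.INTER_NEAREST))
im=cv2.imread('pics/top7.png'); c=(120,240,230,380)
cv2.imwrite('pics/top7c.png',cv2.resize(im[c[0]:c[1],c[2]:c[3]],None,fx=5,fy=5,interpolation=cv2.INTER_NEAREST))
```

```text
t 8.4 p [0.4999 0.0212 0.4022] yaw -98.69 tilt [ 0.004  0.    -1.   ] F [-0.3 -0.3  0.2] gap 0.399 j [-0.    0.2  -0.12  1.92  0.03  1.02 -1.85]
```

View pics/scene7c.png

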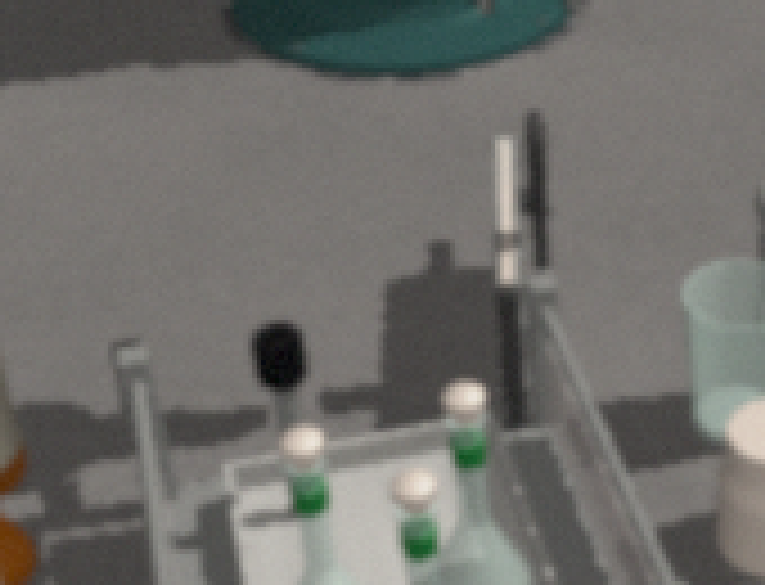

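View pics/top7c.png

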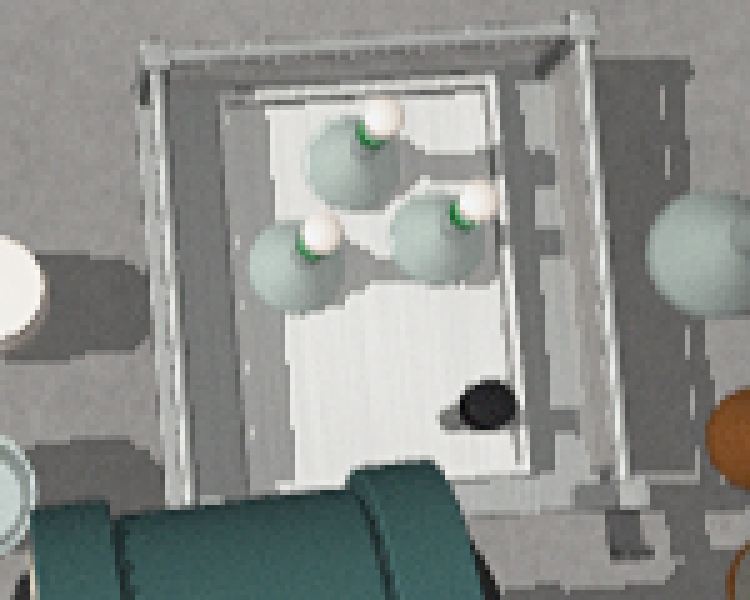

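Run:
```python
from h import *
S=pickle.load(open('scene7.pkl','rb'));T=pickle.load(open('top7.pkl','rb'))
pose=np.load('pose.npy')
print('model',cw(pose,(.05,-.035,.115)))
print('top',ray(T,(327.1,200.5),.122),'scene',ray(S,(161.3,198.6),.115))
for nm,uv in [('f',(230+322/5,120+235/5)),('f',(230+475/5,120+202/5)),('f',(230+382/5,120+118/5))]: print(nm,ray(T,uv,.14))
print(go([.605,-.123,.40],93.6), go([.605,-.123,.40],-86.4))
```

```text
model [[ 0.60912602 -0.12059422  0.115     ]]
top [ 0.60434576 -0.11923765  0.122     ] scene [ 0.60463604 -0.12259963  0.115     ]
f [ 0.67764233 -0.04307186  0.14      ]
f [ 0.69314908 -0.11188327  0.14      ]
f [ 0.73091939 -0.07025718  0.14      ]
(array([ 0.1266, -0.1262, -0.0004]), np.float64(167.71)) (array([ 0.1266, -0.1262, -0.0004]), np.float64(-12.29))
```

{"method": "jog_arm", "body": {"deltas": [[70, 0.03, -0.03, 0, -4], [70, 0.06, -0.06, 0, -8], [70, 0.09, -0.09, 0, -12.3], [70, 0.115, -0.115, 0, -12.3], [70, 0.126, -0.126, 0, -12.3], [70, 0.126, -0.126, 0, -12.3], [70, 0.126, -0.126, 0, -12.3]]}}

```text
clock: 9.2
ee_pos: [0.6046, -0.1216, 0.3986]
tool_rot: [0.0, 0.729, -0.684, -0.001]
contact_force: [-0.8, 0.6, 0.2]
finger_gap: 0.702
```

Run:
```python
from h import *
brief(); print(go([.6045,-.121,.27],-86.4))
```

```text
t 9.2 p [ 0.6046 -0.1216  0.3986] yaw -86.36 tilt [-0.002  0.001 -1.   ] F [-0.8  0.6  0.2] gap 0.702 j [ 0.2   0.41 -0.06  1.64  0.03  1.09 -1.38]
(array([-5.000e-04, -1.000e-04,  1.286e-01]), np.float64(0.04))
```

{"method": "jog_arm", "body": {"deltas": [[70, 0, 0, 0.03, 0], [70, 0, 0, 0.06, 0], [70, 0, 0, 0.09, 0], [70, 0, 0, 0.115, 0], [70, 0, 0, 0.128, 0], [70, 0, 0, 0.128, 0]]}}

```text
clock: 9.8
ee_pos: [0.6043, -0.1213, 0.2703]
tool_rot: [0.001, 0.729, -0.684, -0.001]
contact_force: [0.8, -0.5, 1.8]
finger_gap: 0.7
```

Run:
```python
from h import *
brief()
p=viewer.snapshot('scene'); save(p,'scene8')
im=cv2.imread('pics/scene8.png'); c=(120,250,100,270)
cv2.imwrite('pics/scene8c.png',cv2.resize(im[c[0]:c[1],c[2]:c[3]],None,fx=4.5,fy=4.5,interpolation=cv2.INTER_CUBIC))
```

```text
t 9.8 p [ 0.6043 -0.1213  0.2703] yaw -86.32 tilt [-0.003  0.001 -1.   ] F [ 0.8 -0.5  1.8] gap 0.7 j [ 0.19  0.55 -0.06  1.74  0.04  0.85 -1.39]
```

View pics/scene8c.png

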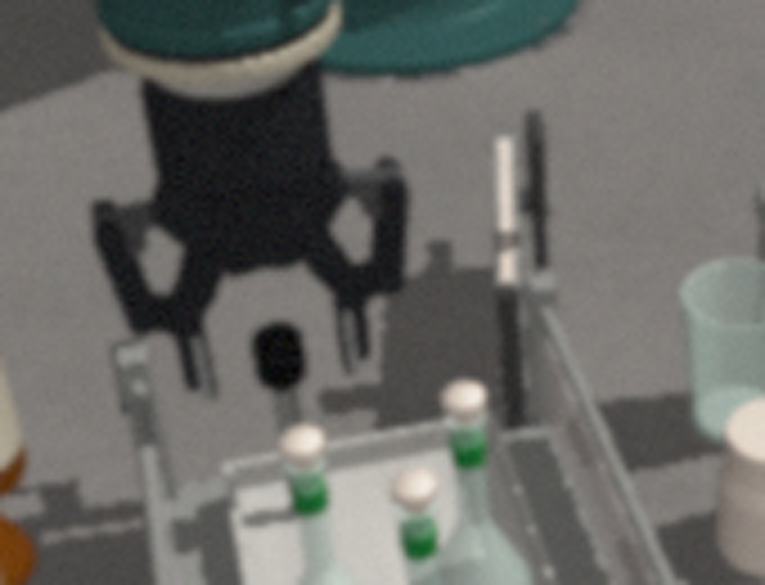

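The open fingers straddle the knob (crop px (278,355), with tips at about (200,390) and (355,360)). Closing.

{"method": "jog_arm", "body": {"deltas": [[45, 0, 0, 0, 0], [35, 0, 0, 0, 0], [20, 0, 0, 0, 0], [10, 0, 0, 0, 0], [10, 0, 0, 0, 0], [10, 0, 0, 0, 0]]}}

```text
clock: 10.45
ee_pos: [0.6056, -0.1205, 0.2733]
tool_rot: [-0.001, 0.73, -0.684, 0.0]
contact_force: [-1.6, 10.2, 10.5]
finger_gap: 0.255
```

Run:
```python
from h import *
brief(); pose=np.load('pose.npy'); st,M,p=cur()
d=np.r_[-np.cos(pose[2]),-np.sin(pose[2]),0]
for s in (.02,.05,.09,.13,.135): print(s,(M.T@(d*s)).round(4))
```

```text
t 10.45 p [ 0.6056 -0.1205  0.2733] yaw -86.29 tilt [ 0.002  0.002 -1.   ] F [-1.6 10.2 10.5] gap 0.255 j [ 0.19  0.55 -0.06  1.74  0.04  0.85 -1.39]
0.02 [-0.    0.02 -0.  ]
0.05 [-0.0001  0.05   -0.0001]
0.09 [-0.0001  0.09   -0.0002]
0.13 [-0.0002  0.13   -0.0003]
0.135 [-0.0002  0.135  -0.0003]
```

{"method": "jog_arm", "body": {"deltas": [[10, 0, 0.001, 0, 0], [10, 0, 0.003, 0, 0], [10, 0, 0.006, 0, 0], [10, 0, 0.01, 0, 0], [10, 0, 0.014, 0, 0], [10, 0, 0.018, 0, 0], [10, 0, 0.022, 0, 0], [10, 0, 0.026, 0, 0]]}}

```text
clock: 11.25
ee_pos: [0.5796, -0.1225, 0.2733]
tool_rot: [-0.002, 0.73, -0.684, 0.001]
contact_force: [1.0, 8.7, 10.5]
finger_gap: 0.259
```

Run:
```python
from h import *
brief()
p=viewer.snapshot('scene'); save(p,'scene9')
im=cv2.imread('pics/scene9.png'); c=(120,250,100,270)
cv2.imwrite('pics/scene9c.png',cv2.resize(im[c[0]:c[1],c[2]:c[3]],None,fx=4.5,fy=4.5,interpolation=cv2.INTER_CUBIC))
```

```text
t 11.25 p [ 0.5796 -0.1225  0.2733] yaw -86.3 tilt [ 0.003  0.001 -1.   ] F [ 1.   8.7 10.5] gap 0.259 j [ 0.2   0.51 -0.06  1.8   0.04  0.82 -1.38]
```

View pics/scene9c.png

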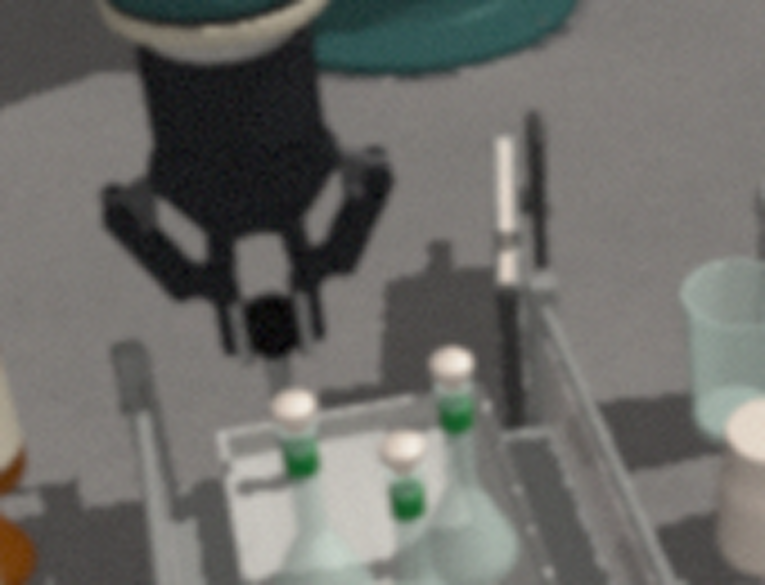

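The tray is sliding and all three flasks are upright. Continuing.

{"method": "jog_arm", "body": {"deltas": [[10, 0, 0.004, 0, 0], [10, 0, 0.009, 0, 0], [10, 0, 0.014, 0, 0], [10, 0, 0.019, 0, 0], [10, 0, 0.024, 0, 0], [10, 0, 0.029, 0, 0], [10, 0, 0.034, 0, 0], [10, 0, 0.039, 0, 0]]}}

```text
clock: 12.1
ee_pos: [0.5407, -0.1255, 0.2733]
tool_rot: [-0.001, 0.729, -0.684, 0.001]
contact_force: [1.3, 6.1, 10.3]
finger_gap: 0.26
```

{"method": "jog_arm", "body": {"deltas": [[10, 0, 0.005, 0, 0], [10, 0, 0.01, 0, 0], [10, 0, 0.015, 0, 0], [10, 0, 0.02, 0, 0], [10, 0, 0.025, 0, 0], [10, 0, 0.03, 0, 0], [10, 0, 0.035, 0, 0], [10, 0, 0.04, 0, 0]]}}

```text
clock: 12.9
ee_pos: [0.5008, -0.1284, 0.2733]
tool_rot: [-0.001, 0.729, -0.684, 0.001]
contact_force: [2.2, 3.6, 10.4]
finger_gap: 0.26
```

Run:
```python
from h import *
brief(); st,M,p=cur(); print(np.hypot(*(p[:2]-[.6056,-.1205])))
```

```text
t 12.9 p [ 0.5008 -0.1284  0.2733] yaw -86.35 tilt [ 0.003  0.    -1.   ] F [ 2.2  3.6 10.4] gap 0.26 j [ 0.24  0.4  -0.06  1.99  0.03  0.75 -1.35]
0.10510281106075861
```

{"method": "jog_arm", "body": {"deltas": [[10, 0, 0.004, 0, 0], [10, 0, 0.008, 0, 0], [10, 0, 0.012, 0, 0], [10, 0, 0.015, 0, 0], [10, 0, 0.018, 0, 0], [10, 0, 0.02, 0, 0], [10, 0, 0.021, 0, 0], [10, 0, 0.022, 0, 0]]}}

```text
clock: 13.7
ee_pos: [0.48, -0.1299, 0.2733]
tool_rot: [-0.002, 0.729, -0.684, 0.003]
contact_force: [19.4, 2.2, -6.3]
finger_gap: 0.26
```

{"method": "jog_arm", "body": {"deltas": [[10, 0, 0.001, 0, 0], [10, 0, 0.002, 0, 0], [10, 0, 0.003, 0, 0], [10, 0, 0.004, 0, 0], [10, 0, 0.005, 0, 0], [10, 0, 0.006, 0, 0], [10, 0, 0.006, 0, 0]]}}

```text
clock: 14.4
ee_pos: [0.4778, -0.1297, 0.2737]
tool_rot: [-0.006, 0.73, -0.684, 0.007]
contact_force: [63.6, 2.0, -49.1]
finger_gap: 0.259
```

Run:
```python
from h import *
brief(); st,M,p=cur(); print(np.hypot(*(p[:2]-[.6056,-.1205])))
```

```text
t 14.4 p [ 0.4778 -0.1297  0.2737] yaw -86.24 tilt [ 0.018 -0.001 -1.   ] F [ 63.6   2.  -49.1] gap 0.259 j [ 0.26  0.36 -0.06  2.05  0.03  0.71 -1.33]
0.12811254540697709
```

The tray is at its stop (pull force has risen steeply). I ease off the preload, then let go and lift.

{"method": "jog_arm", "body": {"deltas": [[10, 0, -0.002, 0, 0], [10, 0, -0.004, 0, 0], [10, 0, -0.006, 0, 0], [10, 0, -0.006, 0, 0], [10, 0, -0.006, 0, 0]]}}

```text
clock: 14.9
ee_pos: [0.4801, -0.1299, 0.2733]
tool_rot: [-0.002, 0.729, -0.684, 0.003]
contact_force: [13.0, 2.0, -0.3]
finger_gap: 0.258
```

Run:
```python
from h import *
brief(); st,M,p=cur(); print(np.hypot(*(p[:2]-[.6056,-.1205])))
p=viewer.snapshot('scene'); save(p,'scene10')
```

```text
t 14.9 p [ 0.4801 -0.1299  0.2733] yaw -86.33 tilt [ 0.007 -0.    -1.   ] F [13.   2.  -0.3] gap 0.258 j [ 0.26  0.37 -0.06  2.04  0.03  0.73 -1.33]
0.1258298506320962
```

View pics/scene10.png

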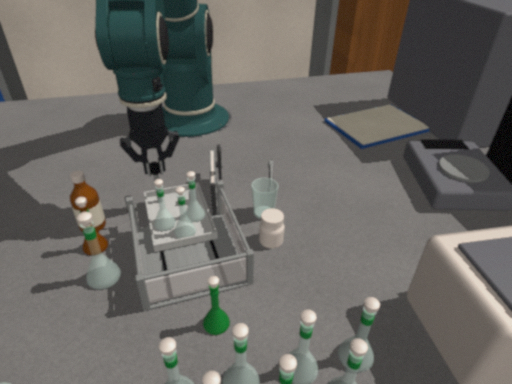

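The tray is out, with three flasks upright on it. The 126 mm of travel fits with the knob starting 4–5 mm further out than the all-shut model put it. Releasing.

{"method": "jog_arm", "body": {"deltas": [[35, 0, 0, 0, 0], [60, 0, 0, 0, 0], [60, 0, 0, 0, 0], [60, 0, 0, 0, 0], [60, 0, 0, -0.02, 0], [60, 0, 0, -0.05, 0], [60, 0, 0, -0.09, 0], [60, 0, 0, -0.13, 0]]}}

```text
clock: 15.75
ee_pos: [0.4778, -0.1303, 0.403]
tool_rot: [0.0, 0.729, -0.684, -0.0]
contact_force: [1.7, -0.3, -0.3]
finger_gap: 0.599
```

Run:
```python
from h import *
brief()
```

```text
t 15.75 p [ 0.4778 -0.1303  0.403 ] yaw -86.38 tilt [-0.001  0.    -1.   ] F [ 1.7 -0.3 -0.3] gap 0.599 j [ 0.26  0.19 -0.06  1.93  0.01  1.02 -1.32]
```

{"method": "jog_arm", "body": {"deltas": [[60, 0.04, 0.01, -0.01, 0], [60, 0.08, 0.03, -0.02, 0], [60, 0.12, 0.05, -0.02, 0], [60, 0.16, 0.07, -0.02, 0], [60, 0.2, 0.09, -0.02, 0], [60, 0.24, 0.11, -0.02, 0], [60, 0.28, 0.13, -0.02, 0], [60, 0.32, 0.15, -0.02, 0]]}}

```text
clock: 16.55
ee_pos: [0.3476, -0.4606, 0.4217]
tool_rot: [-0.0, 0.729, -0.684, -0.0]
contact_force: [0.8, 0.3, 0.3]
finger_gap: 0.601
```

Run:
```python
from h import *
brief()
pose=np.load('pose.npy')
for n in ['scene','top']:
    p=viewer.snapshot(n); save(p,n+'11'); pickle.dump(p,open(n+'11.pkl','wb'))
im=cv2.imread('pics/scene11.png'); c=(140,340,60,310)
cv2.imwrite('pics/scene11c.png',cv2.resize(im[c[0]:c[1],c[2]:c[3]],None,fx=3,fy=3,interpolation=cv2.INTER_CUBIC))
im=cv2.imread('pics/top11.png'); c=(110,310,170,430)
cv2.imwrite('pics/top11c.png',cv2.resize(im[c[0]:c[1],c[2]:c[3]],None,fx=3,fy=3,interpolation=cv2.INTER_CUBIC))
```

```text
t 16.55 p [ 0.3476 -0.4606  0.4217] yaw -86.37 tilt [-0.  0. -1.] F [0.8 0.3 0.3] gap 0.601 j [ 0.73  0.32  0.17  1.72 -0.06  1.11 -0.58]
```

View pics/scene11c.png

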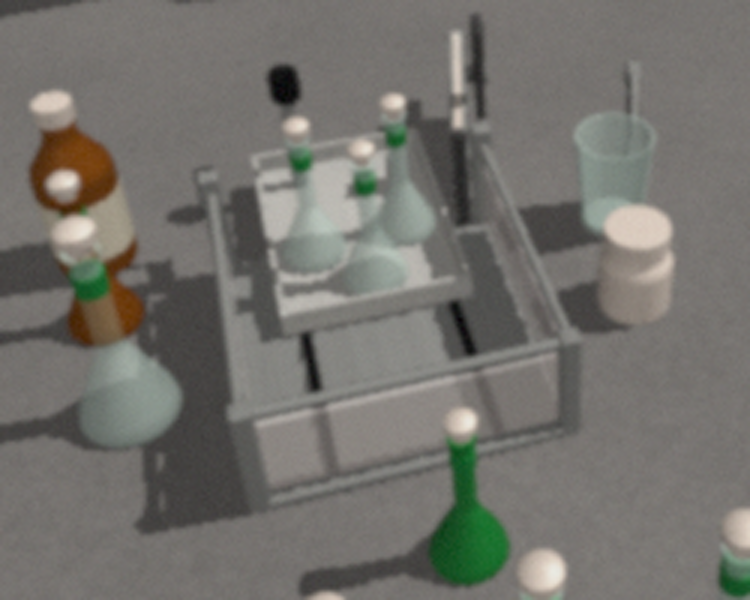

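View pics/top11c.png

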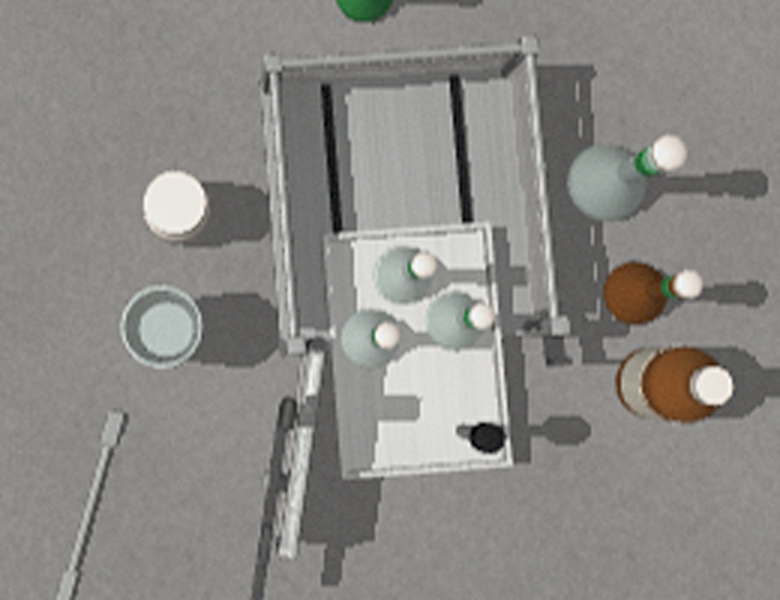

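Run:
```python
from h import *
T=pickle.load(open('top11.pkl','rb')); T0=pickle.load(open('top0.pkl','rb')); S=pickle.load(open('scene11.pkl','rb')); pose=np.load('pose.npy'); c,s=np.cos(pose[2]),np.sin(pose[2]); A=np.array([[c,s],[-s,c]])
pc=lambda u,v:(170+u/3-.5,110+v/3-.5)
f=lambda p,uv,z:(A@(ray(p,uv,z)[:2]-pose[:2])).round(4)
def blob(p,c):
    im=p['pixels'].astype(int).max(2); y0,y1,x0,x1=c; m=(im[y0:y1,x0:x1]<45); ys,xs=np.nonzero(m); return xs.mean()+x0, ys.mean()+y0, len(xs)
b0=blob(T0,(192,210,318,338)); b1=blob(T,(245,265,323,343)); print(b0,b1, f(T0,b0[:2],.125), f(T,b1[:2],.125))
print('tray rear now',f(T,pc(410,230),.036),'front',f(T,pc(430,470),.036))
print('tray rear before',f(T0,pc(400,82),.036))
g0=f(T,pc(316,345),.092); g1=f(T,pc(290,552),.092); d=g1-g0; print('gate',g0,g1,np.hypot(*d),np.degrees(np.arctan2(d[1],d[0]))-(-90)) 
for q in ['beaker_mid','jar_mid','bigflask_mid','midflask_mid','reagent_mid','spatula_mid']:
    r=spotter.cut_out(T,q); print(q,[(np.round(d['bbox'],0).tolist(),round(d['confidence'],2)) for d in r[:1]])
d=np.abs(T['pixels'].astype(int)-T0['pixels']).max(2)>60
m=np.zeros((384,512)); m=d; ys,xs=np.nonzero(m); 
n,l,stt,_=cv2.connectedComponentsWithStats(d.astype(np.uint8)); print([x.tolist() for x in stt[1:] if x[4]>15])
```

```text
(np.float64(327.18918918918916), np.float64(200.8108108108108), 74) (np.float64(332.17105263157896), np.float64(255.32894736842104), 76) [ 0.0444 -0.0329] [-0.0781 -0.0352]
tray rear now [ 0.0887 -0.001 ] front [-0.1073 -0.0038]
tray rear before [ 0.2124 -0.0012]
gate [-0.0016  0.0863] [-0.1576  0.1159] 0.15878337444455576 259.2562129290191
beaker_mid [([207.0, 202.0, 239.0, 235.0], 0.84)]
jar_mid [([253.0, 245.0, 267.0, 311.0], 0.71)]
bigflask_mid [([360.0, 157.0, 398.0, 182.0], 0.58)]
midflask_mid [([371.0, 198.0, 403.0, 221.0], 0.69)]
reagent_mid [([375.0, 224.0, 416.0, 253.0], 0.64)]
spatula_mid [([188.0, 251.0, 216.0, 310.0], 0.76)]
[[277, 135, 52, 54, 548], [283, 141, 4, 24, 48], [301, 140, 8, 11, 51], [289, 163, 8, 10, 38], [300, 193, 20, 18, 157], [319, 196, 14, 11, 100], [318, 207, 17, 16, 109], [289, 213, 13, 4, 35], [294, 215, 52, 51, 1428], [306, 217, 7, 3, 16], [293, 218, 9, 7, 27], [345, 225, 6, 5, 16], [272, 226, 5, 16, 41], [284, 227, 12, 2, 17], [262, 243, 8, 15, 46], [269, 253, 3, 13, 17], [267, 265, 4, 15, 25], [261, 267, 6, 8, 22], [266, 281, 3, 11, 19], [257, 284, 4, 6, 16], [503, 328, 9, 22, 125]]
```

Run:
```python
from h import *
brief(); print(arm.sign_off())
```

```text
t 16.95 p [ 0.3494 -0.4582  0.4217] yaw -86.28 tilt [ 0.  0. -1.] F [-0.6  0.6  0.2] gap 0.601 j [ 0.73  0.32  0.17  1.72 -0.06  1.11 -0.59]
the job is handed in; nothing more can be done
None
```

I've handed the job in at 16.95 s: the gate is open, the flask tray is out at its stop and the arm is clear of everything. I gripped the thumb tab, turned it about its pivot until the bar's tip cleared the keeper, and swung the gate open on its arc. I then let go, pulled the tray out by its knob, released it and backed away.

**Checks that passed:**
- **Gate:** it measures about 101° open in the top view (square is 90°), and it stayed there after I let go.
- **Flasks:** all three stand upright on the tray.
- **Bystanders:** comparing the first and last top views, nothing outside the gate and tray area changed except the arm's shadow. The green look-alike was not touched.
- **Forces:** the highest reading I saw was about 80 N at the wrist (limit 120 N), while pressing the tray against its stop. I eased this off before letting go.

**Checks that disagreed:**
- **Tray travel:** I measured 126 mm from the arm and 122–123 mm from the camera, not the nominal 130 mm. The knob started about 4–5 mm further out than the all-shut model. Its final position is within about 2 mm of full travel, and the pull force rose sharply there, so I take it to be at the stop.
- **Jar detection:** the network's last detection of the jar in the top view landed on the open gate. The jar is still in its place in both pictures.

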